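# Shut and latch the clip-top crock

### The arm

A 7-joint arm with a two-finger parallel gripper is mounted at the origin on the work surface. World frame = base frame: x ahead of the robot, y to its left, z up, the work surface at z = 0. Lengths are in m, angles in rad, forces in N, time in s.
With the tool pointing down it reaches from about 0.425 to 0.875 m from the base axis. Payload 4.7 kg.
Tool frame: the origin (TCP) lies at the very end of the fingers, on their centre line; the grasp point (between the pads) lies 19 mm behind it; z points along the fingers, y is the direction in which the jaws open and shut (so a half turn about z gives the same grasp; the last joint's range is limited). The gripper opens to 87 mm and grips with 3 to 60 N. Pads are 19 mm wide; open, the fingers measure 117 mm over their backs; the gripper's body (75 mm by 190 mm) begins 51 mm behind the grasp point.
Start: joints at [-1.25, 0.321, -0.07, 1.45, 0.023, 1.371, -0.057], TCP at [0.196, 0.62, 0.223] pointing down, gripper open.
Joint ranges: [-2.86, 2.86], [-0.3, 2.09], [-1.38, 1.24], [0.06, 2.45], [-1.56, 4.7], [0.09, 2.05], [-2.69, 2.69]. Speed limits (rad/s): [2.57, 2.57, 3.14, 3.14, 3.14, 3.14, 3.14].

### API

Orientations are given as a rotation vector (axis times angle).
In Python, from bench import ctrl, get_image, camera_info gives the robot as it stands.
- The arm moves only by the tool carry_out, never from a script. Its argument "commands" is a list of rows, each an object of numbers: "tx", "ty", "tz": the shift along the tool's x, y, z in m; "rx", "ry", "rz": the turn, a rotation vector about the tool's x, y, z in rad; "jaw": the opening, from 0 (shut) to 1 (fully open). In form: [{"tx": .., "ty": .., "tz": .., "rx": .., "ry": .., "rz": .., "jaw": ..}, ...]. A call has 1 to 12 rows; each row is the pose to reach, as a shift and turn from the pose commanded when the call began, along the tool's axes at that moment; what a row does not reach only later rows make up. A row lasts 1/8 s, in which the tool goes at most 62.5 mm and 10.7 degrees, less where a joint would pass 70% of its speed; a pose out of reach is approached as far as the arm can. A call with a gripper value outside its range is refused whole. The fingers move at their own pace and stop on an object; "grip_force" is the grip in N (left out, the last holds). Time passes only in rows, so rows that repeat a pose let the fingers close. It gives the time, the measured TCP pose, the force and the opening at its end, in the units of the state.
- ctrl.get_state(): the state, without advancing time (a new reading comes with each control period).
- get_image(name): name is "scene" or "top" or "wrist"; returns the picture (384x512x3 uint8, red, green, blue); there is no depth.
- camera_info(name): a dict with "intrinsics" (3x3 intrinsics, pixels), "R" (3x3) and "t" (3): a world point X has camera coordinates R X + t. Camera axes: x right, y down, z forward; pixel columns grow to the right and rows downward; lengths in m; the calibration is good to about 2 mm. A picture is of the moment at which its call begins: read the wrist's pose just before it. camera_info takes no time and is no camera call; for the wrist camera it gives the pose at the moment of the call.
- ctrl.close_job(): hands the job in, once; it reports no verdict.
The state is a dict: "time": time; "joint_positions": joint angles; "qd": joint speeds; "joint_torque": joint torques, N m; "position": TCP position; "tool_rot": TCP orientation; "ft_force": force on the tool from outside, world axes, zero at the start; "torque": the same for the moment, N m; "grip_width": opening from 0.0 (shut) to 1.0 (fully open).
Only numpy, scipy, OpenCV 4.12 (cv2) and the standard library are available. Lean on these libraries where they do the work, as an engineer would, in place of code of your own. Each camera call takes 0.05 s, during which the arm holds its last target.

### The job

On the bamboo tray stands an earthenware crock whose hinged white lid is ajar and whose steel latch lever stands open. Push the lid down with the fingertips until it is fully shut, then press the latch lever down past its centre so that it snaps over against the crock's front and stays there. Only push: do not lift, tip or shove the crock from its place, and leave everything else where it stands.

Things in the scene. Friction and masses are not known exactly. Their poses are not given: they have to be found in the camera images.
- crock: round earthenware crock, 162 mm across, rim 122 mm high, 136 mm with its lid shut; loose, about 2.5 kg, standing on the tray (tray floor 8 mm thick). Origin at the centre of its underside, z up. Its -x axis points to the side with the latch lever, its +x axis to the lid's hinge
- crock_lid (a joint): flat round white ceramic lid, 160 mm across, 14 mm thick, hinged to the crock's rim: 0 = fully shut (lid level), grows as its front (lever side) edge rises; at most 1.2 rad. The hinge is stiff, so the lid stays at any angle; pushing it shut takes about 1 to 2 N near its front edge
- lid_hinge (a point): the lid's hinge line (along the crock's y axis), at 88, 0, 122 mm in the crock's frame, level with the lid's underside; its x axis lies along the lid (-x to the lid's front edge), its z axis is the normal of the lid's top face
- lid_front (a point): point on the lid's top face on its centre line, 135 mm from the hinge and 33 mm from the front edge (14 mm above the hinge when shut); a good place to push. It moves with the lid
- crock_lever (a joint): steel latch lever on the crock's front: 0 = open (slanting outward and up, 35 degrees above level), 1.745 = latched (slanting down along the crock's front, 65 degrees below level), growing as its outer end goes down. A spring drives it away from the centre, 0.87 rad (15 degrees below level), to whichever end it is nearer, so past the centre it snaps over by itself; about 2 N at the pad pushes it over
- lever_pivot (a point): the lever's pivot line (along the crock's y axis), at -88, 0, 95 mm in the crock's frame, 10 mm off the crock's wall
- lever_pad (a point): centre of the lever's flat finger pad, 64 mm out from the pivot; the pad is 46 mm wide, 34 mm long (47 to 81 mm from the pivot) and 4 mm thick. It moves with the lever. Two thin wire arms join it to the pivot; a thin wire loop hinged on the lever near the pivot stands up in front of the lid's edge and comes to lie on the lid as the lever is latched: it is for looks and cannot be felt
- grinder: green plastic push-button pepper grinder, 52 mm diameter, 134 mm high; loose, to be left alone. Origin at the centre of its underside
- oil: amber glass oil bottle, 52 mm diameter, 150 mm high; loose, to be left alone. Origin at the centre of its underside
- salt: open glass salt cellar, 66 mm diameter, 38 mm high; loose, to be left alone. Origin at the centre of its underside
- teacup: blue ceramic teacup without handle, 68 mm diameter, 55 mm high; loose, to be left alone. Origin at the centre of its underside
- spoons: stainless steel measuring spoons on a ring, lying flat on the tray in front of the crock, about 130 by 85 mm, 12 mm high; origin near the middle of their length, on the underside; loose, to be left alone
- saver: clear plastic food container with white lid, 140 x 190 mm, 89 mm high, standing beside the tray; loose, to be left alone. Origin at the centre of its underside

How it is judged:
By the outcome, as a careful person would: the job done as asked, in the order asked, and still so for the second after the job is handed in, with the robot touching nothing.
It also fails if it takes over 40 s, if anything falls off the work surface, if the arm or the gripper's body presses on something with over 40 N, if the wrist force passes 120 N, or if a joint passes its speed limit or range.

## Working session

There is one attempt and no reset: what is moved stays moved. The work goes in short steps, Python scripts to look and compute and a tool call to move; the robot and the scene stay as the last step left them, time stands still between calls to the robot, and variables do not carry over. Pictures are saved under pics/ and viewed, and the job is handed in when it is done.

Besides the shell and the picture viewer there is one more tool, called after "Request:" as name(argument=value, ...), one argument or row to a line, values as JSON. carry_out: Moves the arm, as the interface text tells. Its arguments: {"type":"object","properties":{"commands":{"type":"array"},"grip_force":{"type":"number"}},"required":["commands"]}

```bash
mkdir -p pics; ls; python3 - <<'E'
from bench import ctrl,get_image,camera_info
import cv2,numpy as np
print(ctrl.get_state())
for n in ['scene','top','wrist']:
    im=get_image(n); cv2.imwrite(f'pics/{n}0.png',im[:,:,::-1]); c=camera_info(n); print(n,c)
E
```

```text
pics
{'time': 0.0, 'joint_positions': array([-1.24989424,  0.32182229, -0.07007704,  1.45165783,  0.02257962,
        1.37077651, -0.05690216]), 'qd': array([-1.75817472e-03,  1.14263857e-03,  9.77808940e-05, -3.63468231e-04,
       -2.10386076e-03,  1.39807736e-03, -7.11878967e-04]), 'joint_torque': array([ 7.05242583e-04, -4.91294432e+01, -4.03346876e-01, -3.12519479e+01,
       -6.38628239e-02,  4.38720058e-02,  1.66864388e-04]), 'position': array([0.19618935, 0.61911926, 0.22147051]), 'tool_rot': array([-4.79977769e-01, -3.10449783e+00,  2.93045136e-03]), 'ft_force': array([-0.22174455,  0.45680631,  0.07524599]), 'torque': array([ 0.06373924,  0.01349266, -0.00703391]), 'grip_width': 1.0019146063467101}
scene {'intrinsics': array([[473.49736155,   0.        , 258.16328546],
       [  0.        , 473.49736155, 191.1575035 ],
       [  0.        ,   0.        ,   1.        ]]), 'R': array([[ 4.48865705e-01,  8.93599123e-01, -4.32120465e-04],
       [ 7.52506179e-01, -3.78253711e-01, -5.39127611e-01],
       [-4.81927411e-01,  2.41670722e-01, -8.42223980e-01]]), 't': array([-0.34806167, -0.34277679,  1.49537583])}
top {'intrinsics': array([[394.00394059,   0.        , 258.38247416],
       [  0.        , 394.00394059, 193.09272115],
       [  0.        ,   0.        ,   1.        ]]), 'R': array([[-0.01674192, -0.99985496,  0.00312441],
       [-0.9971913 ,  0.01646901, -0.07306353],
       [ 0.07300148, -0.00433886, -0.99732239]]), 't': array([0.10965548, 0.57165893, 1.17117039])}
wrist {'intrinsics': array([[338.39289826,   0.        , 252.49518491],
       [  0.        , 338.39289826, 194.17563549],
       [  0.        ,   0.        ,   1.        ]]), 'R': array([[ 0.30210219,  0.95327469, -0.00127986],
       [ 0.92407662, -0.29251876,  0.24599832],
       [ 0.23412959, -0.07549932, -0.96926941]]), 't': array([-0.64884739, -0.02945254,  0.38934281])}
```

View pics/scene0.png

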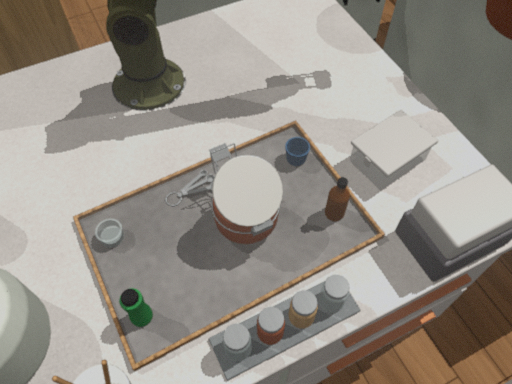

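View pics/top0.png

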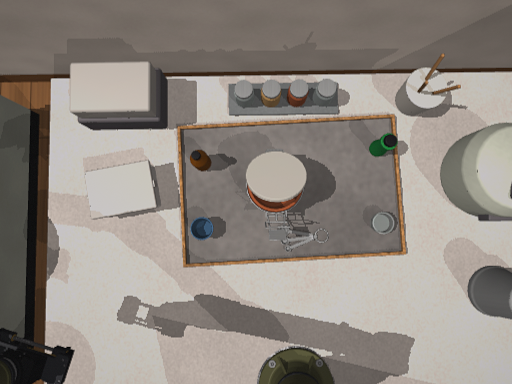

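View pics/wrist0.png

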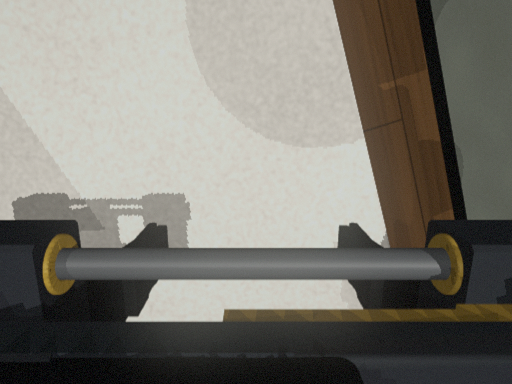

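```bash
python3 - <<'E'
import cv2
a=cv2.imread('pics/top0.png')[135:260,225:345]; cv2.imwrite('pics/topc.png',cv2.resize(a,None,fx=5,fy=4.8 and 5,interpolation=cv2.INTER_CUBIC)[:600])
a=cv2.imread('pics/scene0.png')[130:250,160:310]; cv2.imwrite('pics/scenec.png',cv2.resize(a,None,fx=5,fy=5,interpolation=cv2.INTER_CUBIC))
E
```

```text
(no output)
```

View pics/topc.png

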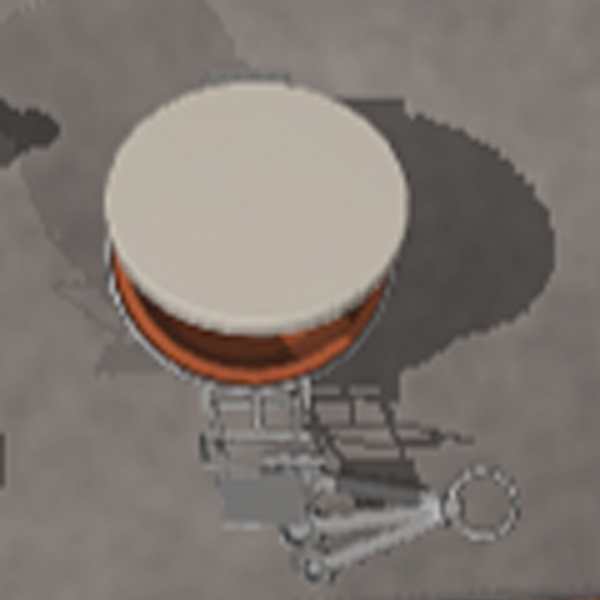

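View pics/scenec.png

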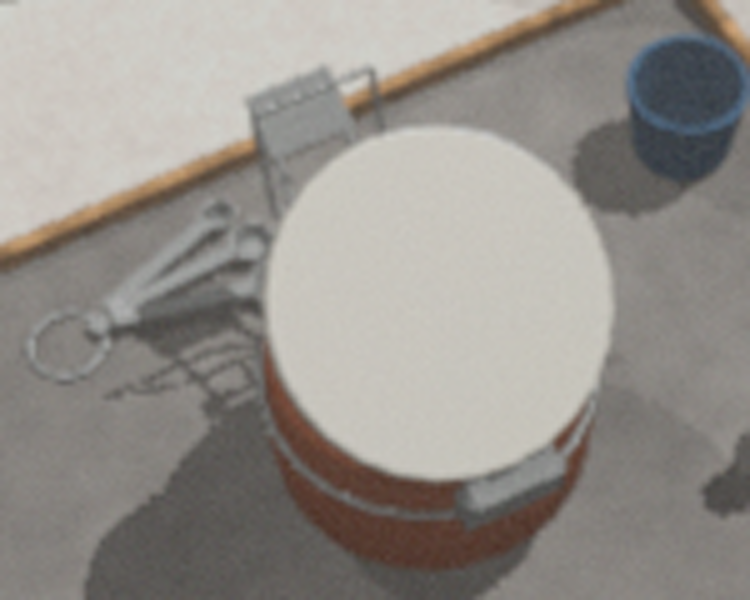

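```bash
cat > fit.py <<'E'
import cv2,numpy as np
from scipy.optimize import least_squares
from bench import camera_info
def proj(c,P):
    q=P@np.array(c['R']).T+np.array(c['t']); q=q@np.array(c['intrinsics']).T; return q[:,:2]/q[:,2:]
def Tw(p,P): # crock->world
    x,y,yaw=p[:3]; c,s=np.cos(yaw),np.sin(yaw)
    return P@np.array([[c,-s,0],[s,c,0],[0,0,1]]).T+[x,y,0.008]
def lid(a,P): # lid frame->crock, -x front
    c,s=np.cos(a),np.sin(a)
    return np.c_[P[:,0]*c+P[:,2]*s, P[:,1], -P[:,0]*s+P[:,2]*c]+[.088,0,.122]
def lev(q,P): # r, y, n(normal up)
    e=np.deg2rad(35)-q; c,s=np.cos(e),np.sin(e)
    return np.c_[-P[:,0]*c+P[:,2]*s*1, P[:,1], P[:,0]*s+P[:,2]*c]+[-.088,0,.095]
th=np.linspace(0,2*np.pi,180,endpoint=False)
circ=np.vstack([np.c_[-.088+.08*np.cos(th),.08*np.sin(th),np.full(180,z)] for z in (0,.014)])
dirs=np.c_[np.cos(th[::8]),np.sin(th[::8])]
E
python3 - <<'E'
from fit import *
cams={n:camera_info(n) for n in('scene','top')}
rois={'scene':(200,148,290,236),'top':(240,145,312,206)}
hull={}
for n,(x0,y0,x1,y1) in rois.items():
    im=cv2.imread(f'pics/{n}0.png'); r=im[y0:y1,x0:x1].astype(int)
    m=(r.min(2)>150).astype(np.uint8)
    k,l,st,ce=cv2.connectedComponentsWithStats(m,connectivity=4); i=1+np.argmax(st[1:,4])
    mm=(l==i).astype(np.uint8); mm=cv2.morphologyEx(mm,cv2.MORPH_OPEN,np.ones((5,5),np.uint8))
    cn=max(cv2.findContours(mm,0,1)[0],key=len)[:,0]+[x0,y0]; print(n,cn.min(0),cn.max(0),st[i])
    v=im.copy(); cv2.drawContours(v,[cn.reshape(-1,1,2)],-1,(0,0,255),1); cv2.imwrite(f'pics/c_{n}.png',cv2.resize(v[y0-20:y1+20,x0-20:x1+20],None,fx=5,fy=5))
    hull[n]=(cn@dirs.T).max(0)+0.4
pads={'top':np.array([[225+222/5,135+528/5],[225+308/5,135+528/5]]),'scene':np.array([[160+248/5,130+100/5],[160+325/5,130+68/5]])}
padP=np.array([[.081,.023,0],[.081,-.023,0]])
def res(p,full=True):
    L=Tw(p,lid(p[3],circ)); A=Tw(p,lev(0,padP)); o=[]
    for n in cams:
        o.append((proj(cams[n],L)@dirs.T).max(0)-hull[n])
        if full:
            d=proj(cams[n],A); 
            t=pads[n] if n=='top' else pads[n][::-1]
            o.append(((d-t)).ravel())
    return np.concatenate(o)
for a in(.2,.6):
    s=least_squares(res,[.56,.06,0,a],loss='soft_l1'); print(s.x,s.cost); print(np.round(s.fun,1))
E
```

```text
scene [213 155] [282 225] [  13    7   70   71 3905]
top [246 152] [305 200] [   6    7   60   49 2295]
[0.59263399 0.05597099 0.02718264 0.5742119 ] 14.888545336378279
[ 0.2 -0.2 -0.8 -0.2 -0.  -0.2 -0.1  0.2  0.4  0.6  0.7  0.6  0.5  0.3
  0.1 -0.1  0.   0.8  0.3  0.3  0.5  0.3 -0.1 -1.  -1.6 -2.4 -1.1  0.5
 -0.   0.4  0.6  0.5  0.1 -0.3  0.1  0.6  1.2  1.1  1.   1.5  1.5  1.8
  1.7  1.4  1.5  1.   1.   0.8  0.6  0.3 -0.5 -0.6 -0.6 -1.3]
[0.59263398 0.05597099 0.02718274 0.5742122 ] 14.88854533626026
[ 0.2 -0.2 -0.8 -0.2 -0.  -0.2 -0.1  0.2  0.4  0.6  0.7  0.6  0.5  0.3
  0.1 -0.1  0.   0.8  0.3  0.3  0.5  0.3 -0.1 -1.  -1.6 -2.4 -1.1  0.5
 -0.   0.4  0.6  0.5  0.1 -0.3  0.1  0.6  1.2  1.1  1.   1.5  1.5  1.8
  1.7  1.4  1.5  1.   1.   0.8  0.6  0.3 -0.5 -0.6 -0.6 -1.3]
```

```bash
cat > ov.py <<'E'
from fit import *
def overlay(n,im,p,q,roi,out,s=5):
    c=camera_info(n); x0,y0,x1,y1=roi
    v=cv2.resize(im[y0:y1,x0:x1],None,fx=s,fy=s,interpolation=cv2.INTER_CUBIC)
    def pl(P,col):
        d=((proj(c,P)-[x0,y0]+.5)*s).astype(int).reshape(-1,1,2); cv2.polylines(v,[d],True,col,1)
    L=Tw(p,lid(p[3],circ)); pl(L[:180],(0,0,255)); pl(L[180:],(0,255,0))
    for r,z in((.081,.122),(.081,0)): pl(Tw(p,np.c_[r*np.cos(th),r*np.sin(th),th*0+z]),(255,0,0))
    pl(Tw(p,lev(q,np.array([[.047,.023,0],[.081,.023,0],[.081,-.023,0],[.047,-.023,0]]))),(255,0,255))
    cv2.imwrite(out,v)
E
python3 - <<'E'
from ov import *
p=[.5926,.056,.027,.574]
overlay('top',cv2.imread('pics/top0.png'),p,0,(225,135,345,250),'pics/ot.png')
overlay('scene',cv2.imread('pics/scene0.png'),p,0,(160,130,310,250),'pics/os.png')
E
```

```text
(no output)
```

View pics/ot.png

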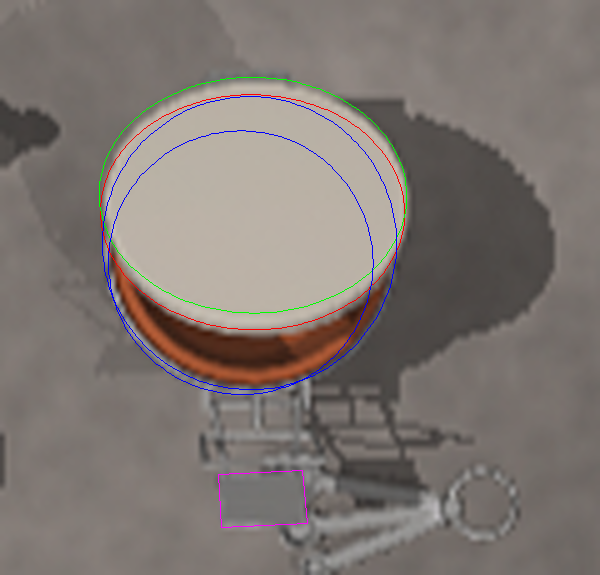

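View pics/os.png

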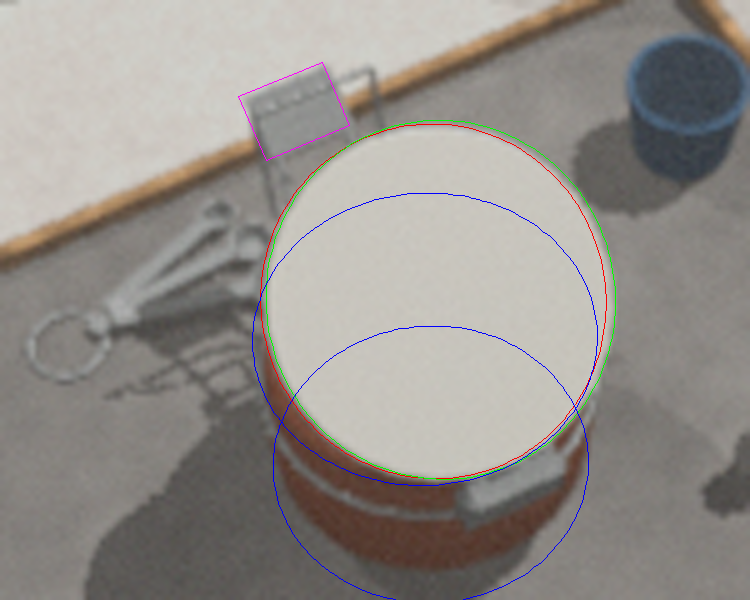

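```bash
cat > mv.py <<'E'
import numpy as np
from scipy.spatial.transform import Rotation as Ro
from bench import ctrl
def goal(yaw=0.027,tilt=0.):
    # tool y along crock y, z down; tilt>0: tips point outward(+x), gripper leans back to the robot
    c,s=np.cos(yaw),np.sin(yaw)
    R=np.c_[[-c,-s,0],[-s,c,0],[0,0,-1]]
    return Ro.from_matrix(R)*Ro.from_rotvec([0,tilt,0])
def rel(pos,R=None,show=True):
    s=ctrl.get_state(); R0=Ro.from_rotvec(s['tool_rot'])
    d=R0.inv().apply(np.array(pos)-s['position']); r=(R0.inv()*R).as_rotvec() if R is not None else np.zeros(3)
    if show: print('t',np.round(d,4),'r',np.round(r,3),'n',np.linalg.norm(d)/.0625)
    return d,r
E
python3 - <<'E'
from mv import *
rel([.196,.62,.34]);rel([.50,.056,.34],goal())
print(goal().as_matrix())
E
```

```text
t [ 0.0004  0.0005 -0.1183] r [0. 0. 0.] n 1.8929148145380728
t [-0.4597 -0.4454 -0.1176] r [-0.002 -0.    -0.334] n 10.412328623702184
[[-0.99963552 -0.02699672  0.        ]
 [-0.02699672  0.99963552  0.        ]
 [-0.          0.         -1.        ]]
```

Request:
carry_out(
  commands=[
    {"tx": 0, "ty": 0, "tz": -0.06, "rz": 0, "jaw": 0},
    {"tx": 0, "ty": 0, "tz": -0.118, "rz": 0, "jaw": 0},
    {"tx": -0.046, "ty": -0.0445, "tz": -0.118, "rz": -0.04, "jaw": 0},
    {"tx": -0.092, "ty": -0.089, "tz": -0.118, "rz": -0.08, "jaw": 0},
    {"tx": -0.138, "ty": -0.1335, "tz": -0.118, "rz": -0.12, "jaw": 0},
    {"tx": -0.184, "ty": -0.178, "tz": -0.118, "rz": -0.16, "jaw": 0},
    {"tx": -0.23, "ty": -0.2225, "tz": -0.118, "rz": -0.2, "jaw": 0},
    {"tx": -0.276, "ty": -0.267, "tz": -0.118, "rz": -0.24, "jaw": 0},
    {"tx": -0.322, "ty": -0.3115, "tz": -0.118, "rz": -0.28, "jaw": 0},
    {"tx": -0.368, "ty": -0.356, "tz": -0.118, "rz": -0.334, "jaw": 0},
    {"tx": -0.414, "ty": -0.4005, "tz": -0.118, "rz": -0.334, "jaw": 0},
    {"tx": -0.46, "ty": -0.445, "tz": -0.118, "rz": -0.334, "jaw": 0},
  ],
)

```text
invalid input
```

Request:
carry_out(
  commands=[
    {"tx": 0, "ty": 0, "tz": -0.06, "rx": 0, "ry": 0, "rz": 0, "jaw": 0},
    {"tx": 0, "ty": 0, "tz": -0.118, "rx": 0, "ry": 0, "rz": 0, "jaw": 0},
    {"tx": -0.046, "ty": -0.0445, "tz": -0.118, "rx": 0, "ry": 0, "rz": -0.04, "jaw": 0},
    {"tx": -0.092, "ty": -0.089, "tz": -0.118, "rx": 0, "ry": 0, "rz": -0.08, "jaw": 0},
    {"tx": -0.138, "ty": -0.1335, "tz": -0.118, "rx": 0, "ry": 0, "rz": -0.12, "jaw": 0},
    {"tx": -0.184, "ty": -0.178, "tz": -0.118, "rx": 0, "ry": 0, "rz": -0.16, "jaw": 0},
    {"tx": -0.23, "ty": -0.2225, "tz": -0.118, "rx": 0, "ry": 0, "rz": -0.2, "jaw": 0},
    {"tx": -0.276, "ty": -0.267, "tz": -0.118, "rx": 0, "ry": 0, "rz": -0.24, "jaw": 0},
    {"tx": -0.322, "ty": -0.3115, "tz": -0.118, "rx": 0, "ry": 0, "rz": -0.28, "jaw": 0},
    {"tx": -0.368, "ty": -0.356, "tz": -0.118, "rx": 0, "ry": 0, "rz": -0.334, "jaw": 0},
    {"tx": -0.414, "ty": -0.4005, "tz": -0.118, "rx": 0, "ry": 0, "rz": -0.334, "jaw": 0},
    {"tx": -0.46, "ty": -0.445, "tz": -0.118, "rx": 0, "ry": 0, "rz": -0.334, "jaw": 0},
  ],
  grip_force=20,
)

```text
time: 1.65
position: [0.4938, 0.0678, 0.3406]
tool_rot: [-0.043, 3.141, 0.001]
ft_force: [1.1, 2.4, 0.4]
grip_width: 0.001
```

```bash
python3 - <<'E'
from ov import *
from bench import get_image,ctrl
p=[.5926,.056,.027,.574]
for n in['wrist','scene']:
    im=get_image(n)[:,:,::-1].copy(); cv2.imwrite(f'pics/{n}1.png',im)
    if n=='wrist': overlay(n,im,p,0,(0,0,512,384),'pics/ow1.png',1.5)
print(ctrl.get_state()['position'])
E
```

```text
[0.49541207 0.06130525 0.34068648]
```

View pics/ow1.png

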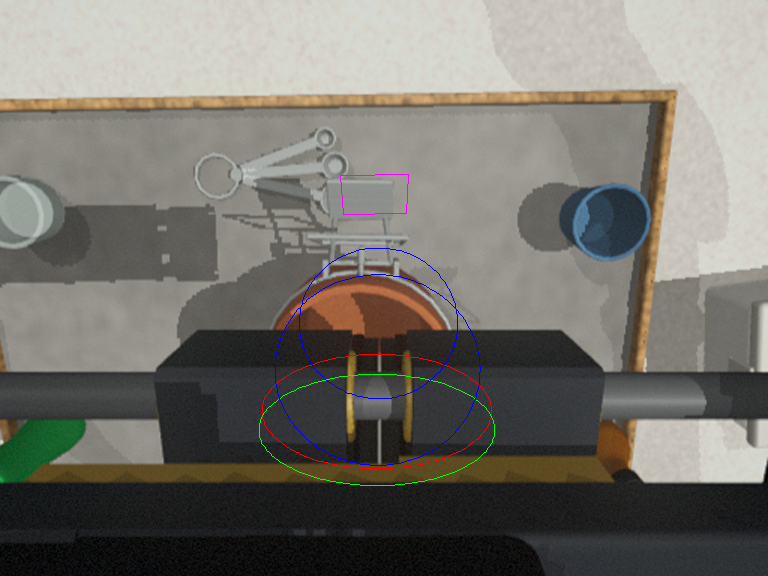

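```bash
python3 - <<'E'
import ov
from ov import *
from bench import get_image,ctrl,camera_info
p=[.5926,.056,.027,.574]
get_image('top');get_image('top')
c=camera_info('wrist'); im=get_image('wrist')[:,:,::-1].copy(); cv2.imwrite('pics/wrist2.png',im)
np.save('wc.npy',np.array([c],dtype=object),allow_pickle=True)
ov.camera_info=lambda n:c
overlay('wrist',im,p,0,(130,90,350,240),'pics/ow2.png',3.6)
print(ctrl.get_state()['position'],ctrl.get_state()['ft_force'])
E
```

```text
[0.49299134 0.07036901 0.34030229] [ 0.9878382   1.26255437 -0.5877054 ]
```

View pics/ow2.png

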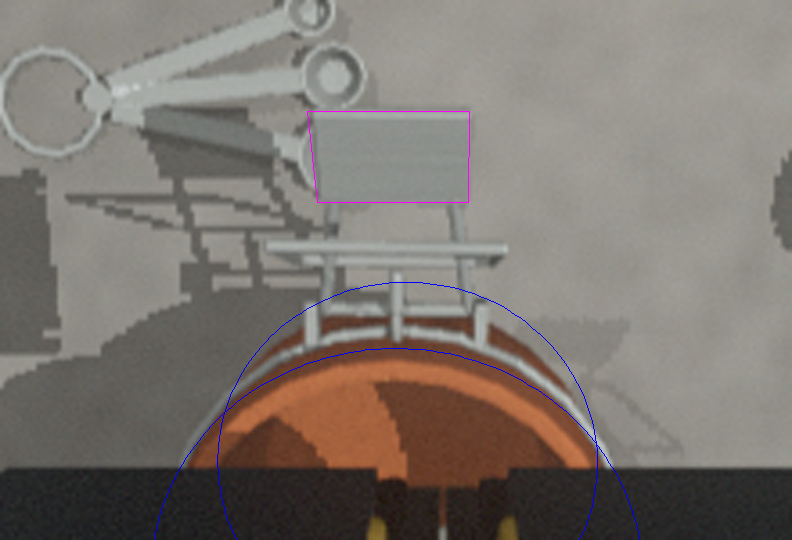

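```bash
python3 - <<'E'
from mv import *
s=ctrl.get_state();print(s['time'],s['position'],s['tool_rot'],s['qd'])
rel([.575,.053,.275],goal());rel([.570,.053,.235],goal())
E
```

```text
1.9 [0.49299134 0.07036901 0.34030229] [ 4.29594819e-02 -3.14059457e+00 -1.04065114e-03] [-0.01856697 -0.00181247 -0.03136845  0.00448913 -0.00207124  0.00143742
  0.00229646]
t [-0.0815 -0.0196  0.0652] r [ 0.001 -0.001  0.   ] n 1.700182938175197
t [-0.0766 -0.0195  0.1052] r [ 0.001 -0.001  0.   ] n 2.1057233382532483
```

Request:
carry_out(
  commands=[
    {"tx": -0.041, "ty": -0.01, "tz": 0.02, "rx": 0, "ry": 0, "rz": 0, "jaw": 0},
    {"tx": -0.081, "ty": -0.02, "tz": 0.04, "rx": 0, "ry": 0, "rz": 0, "jaw": 0},
    {"tx": -0.081, "ty": -0.02, "tz": 0.065, "rx": 0, "ry": 0, "rz": 0, "jaw": 0},
    {"tx": -0.081, "ty": -0.02, "tz": 0.065, "rx": 0, "ry": 0, "rz": 0, "jaw": 0},
    {"tx": -0.081, "ty": -0.02, "tz": 0.065, "rx": 0, "ry": 0, "rz": 0, "jaw": 0},
  ],
)

```text
time: 2.52
position: [0.5747, 0.0535, 0.2766]
tool_rot: [-0.047, 3.14, 0.002]
ft_force: [-0.0, 0.2, 0.6]
grip_width: 0.007
```

```bash
python3 - <<'E'
from mv import *
from bench import get_image
import cv2
s=ctrl.get_state();print(s['time'],s['position'],s['tool_rot'],s['ft_force'])
im=get_image('scene')[:,:,::-1][100:270,140:340]; cv2.imwrite('pics/s3.png',cv2.resize(im,None,fx=3.5,fy=3.5,interpolation=cv2.INTER_CUBIC))
s=ctrl.get_state();print(s['time'],s['position'],s['tool_rot'],s['ft_force'])
for a in (.574,.45,.3,.15,0,-.02):
    c,q=np.cos(a),np.sin(a); P=[.6806-.135*c+.014*q,.053,.130+.135*q+.014*c]; print(a,np.round(P,4)); rel(P,goal())
E
```

```text
2.525 [0.57474331 0.05350021 0.27656106] [-4.65718113e-02  3.14027155e+00  1.58117997e-03] [-0.04202794  0.20344634  0.60386164]
2.575 [0.57498491 0.0531711  0.2770345 ] [-4.58409667e-02  3.13928842e+00  1.89847415e-03] [-0.03046969  0.4678707   0.39982504]
0.574 [0.5748 0.053  0.2151]
t [ 0.0003 -0.0002  0.062 ] r [0.001 0.002 0.002] n 0.9915879187332075
0.45 [0.5651 0.053  0.2013]
t [0.01   0.     0.0757] r [0.001 0.002 0.002] n 1.2215505534774245
0.3 [0.5558 0.053  0.1833]
t [0.0194 0.0003 0.0937] r [0.001 0.002 0.002] n 1.5314228627531328
0.15 [0.5492 0.053  0.164 ]
t [0.026  0.0004 0.113 ] r [0.001 0.002 0.002] n 1.8547199068088804
0 [0.5456 0.053  0.144 ]
t [0.0296 0.0005 0.133 ] r [0.001 0.002 0.002] n 2.1798601617107702
-0.02 [0.5453 0.053  0.1413]
t [0.0299 0.0005 0.1357] r [0.001 0.002 0.002] n 2.2229638000879324
```

View pics/s3.png

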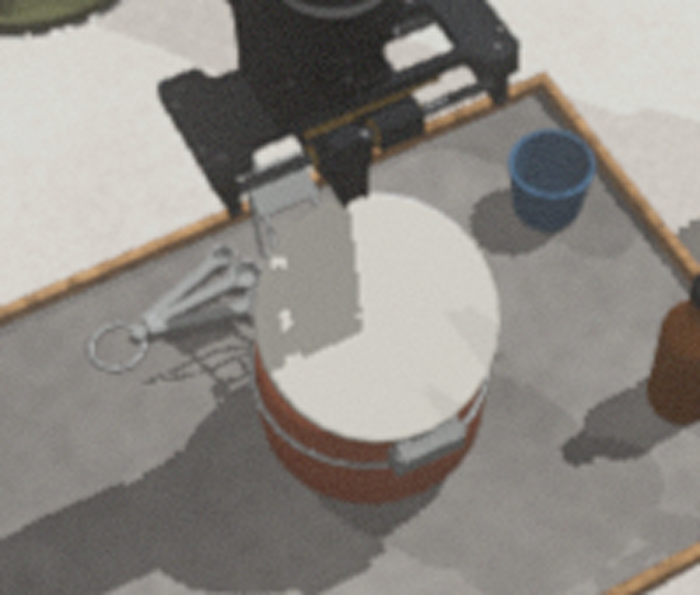

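Request:
carry_out(
  commands=[
    {"tx": 0.0, "ty": 0, "tz": 0.03, "rx": 0, "ry": 0, "rz": 0, "jaw": 0},
    {"tx": 0.002, "ty": 0, "tz": 0.05, "rx": 0, "ry": 0, "rz": 0, "jaw": 0},
    {"tx": 0.004, "ty": 0, "tz": 0.06, "rx": 0, "ry": 0, "rz": 0, "jaw": 0},
    {"tx": 0.007, "ty": 0, "tz": 0.068, "rx": 0, "ry": 0, "rz": 0, "jaw": 0},
    {"tx": 0.01, "ty": 0, "tz": 0.076, "rx": 0, "ry": 0, "rz": 0, "jaw": 0},
    {"tx": 0.015, "ty": 0, "tz": 0.085, "rx": 0, "ry": 0, "rz": 0, "jaw": 0},
    {"tx": 0.019, "ty": 0, "tz": 0.093, "rx": 0, "ry": 0, "rz": 0, "jaw": 0},
  ],
)

```text
time: 3.45
position: [0.5559, 0.0515, 0.1822]
tool_rot: [-0.043, 3.14, 0.0]
ft_force: [0.7, -0.3, 1.0]
grip_width: 0.007
```

```bash
python3 - <<'E'
from mv import *
from bench import get_image
import cv2
im=get_image('scene')[:,:,::-1][100:270,140:340]; cv2.imwrite('pics/s4.png',cv2.resize(im,None,fx=3.5,fy=3.5,interpolation=cv2.INTER_CUBIC))
s=ctrl.get_state();print(s['time'],s['position'],s['tool_rot'],s['ft_force'])
for a in (.3,.2,.1,0,-.02):
    c,q=np.cos(a),np.sin(a); P=[.6806-.135*c+.014*q,.053,.130+.135*q+.014*c]; print(a,np.round(P,4)); rel(P,goal())
E
```

```text
3.5 [0.55465092 0.05131086 0.18101661] [ 4.26806278e-02 -3.13968034e+00  3.32797481e-04] [-0.06534186  0.01038785  0.54648168]
0.3 [0.5558 0.053  0.1833]
t [-0.0012  0.0017 -0.0023] r [-0.    -0.002  0.   ] n 0.048467132613714596
0.2 [0.5511 0.053  0.1705]
t [0.0035 0.0018 0.0105] r [-0.    -0.002  0.   ] n 0.17916525082218657
0.1 [0.5477 0.053  0.1574]
t [0.0069 0.0019 0.0236] r [-0.    -0.002  0.   ] n 0.39482855061545025
0 [0.5456 0.053  0.144 ]
t [0.0089 0.0019 0.037 ] r [-0.    -0.002  0.   ] n 0.6103117171104283
-0.02 [0.5453 0.053  0.1413]
t [0.0092 0.0019 0.0397] r [-0.    -0.002  0.   ] n 0.6532690016405269
```

View pics/s4.png

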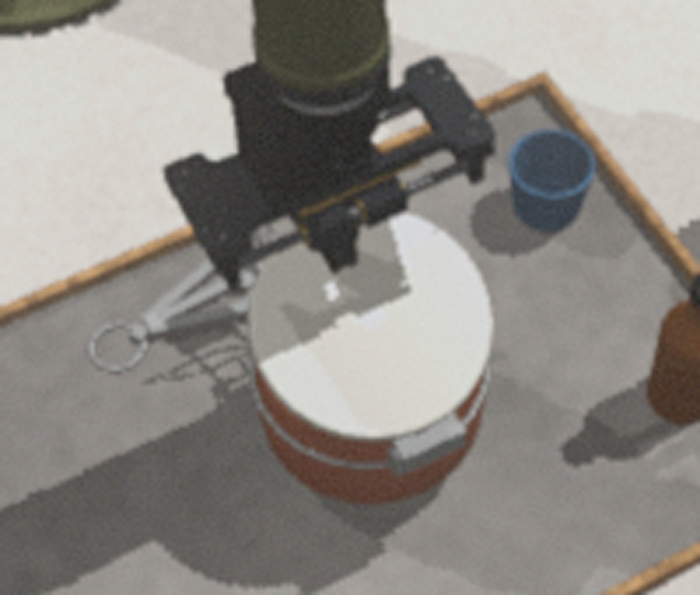

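Request:
carry_out(
  commands=[
    {"tx": 0.002, "ty": 0.001, "tz": 0.007, "rx": 0, "ry": 0, "rz": 0, "jaw": 0},
    {"tx": 0.004, "ty": 0.001, "tz": 0.014, "rx": 0, "ry": 0, "rz": 0, "jaw": 0},
    {"tx": 0.006, "ty": 0.001, "tz": 0.021, "rx": 0, "ry": 0, "rz": 0, "jaw": 0},
    {"tx": 0.008, "ty": 0.001, "tz": 0.028, "rx": 0, "ry": 0, "rz": 0, "jaw": 0},
    {"tx": 0.009, "ty": 0.001, "tz": 0.033, "rx": 0, "ry": 0, "rz": 0, "jaw": 0},
    {"tx": 0.009, "ty": 0.001, "tz": 0.036, "rx": 0, "ry": 0, "rz": 0, "jaw": 0},
    {"tx": 0.009, "ty": 0.001, "tz": 0.036, "rx": 0, "ry": 0, "rz": 0, "jaw": 0},
  ],
)

```text
time: 4.38
position: [0.5465, 0.0523, 0.1462]
tool_rot: [0.043, -3.14, -0.0]
ft_force: [0.2, 0.9, -0.2]
grip_width: 0.008
```

Request:
carry_out(
  commands=[
    {"tx": 0.0, "ty": 0, "tz": 0.002, "rx": 0, "ry": 0, "rz": 0, "jaw": 0},
    {"tx": 0.0, "ty": 0, "tz": 0.003, "rx": 0, "ry": 0, "rz": 0, "jaw": 0},
    {"tx": 0.0, "ty": 0, "tz": 0.003, "rx": 0, "ry": 0, "rz": 0, "jaw": 0},
  ],
)

```text
time: 4.75
position: [0.5467, 0.0523, 0.1444]
tool_rot: [0.043, -3.141, -0.001]
ft_force: [-2.6, -0.2, 5.5]
grip_width: 0.007
```

Request:
carry_out(
  commands=[
    {"tx": 0.0, "ty": 0, "tz": 0.0015, "rx": 0, "ry": 0, "rz": 0, "jaw": 0},
    {"tx": 0.0, "ty": 0, "tz": 0.002, "rx": 0, "ry": 0, "rz": 0, "jaw": 0},
    {"tx": 0.0, "ty": 0, "tz": 0.002, "rx": 0, "ry": 0, "rz": 0, "jaw": 0},
  ],
)

```text
time: 5.12
position: [0.5467, 0.0523, 0.1443]
tool_rot: [0.043, -3.141, -0.003]
ft_force: [-6.5, -1.1, 16.9]
grip_width: 0.005
```

Request:
carry_out(
  commands=[
    {"tx": 0.0, "ty": 0, "tz": -0.01, "rx": 0, "ry": 0, "rz": 0, "jaw": 0},
    {"tx": 0.0, "ty": 0, "tz": -0.05, "rx": 0, "ry": 0, "rz": 0, "jaw": 0},
    {"tx": 0.0, "ty": 0, "tz": -0.09, "rx": 0, "ry": 0, "rz": 0, "jaw": 0},
    {"tx": 0.04, "ty": 0, "tz": -0.09, "rx": 0, "ry": 0, "rz": 0, "jaw": 0},
    {"tx": 0.08, "ty": 0, "tz": -0.09, "rx": 0, "ry": 0, "rz": 0, "jaw": 0},
    {"tx": 0.1, "ty": 0, "tz": -0.09, "rx": 0, "ry": 0, "rz": 0, "jaw": 0},
    {"tx": 0.1, "ty": 0, "tz": -0.09, "rx": 0, "ry": 0, "rz": 0, "jaw": 0},
    {"tx": 0.1, "ty": 0, "tz": -0.09, "rx": 0, "ry": 0, "rz": 0, "jaw": 0},
  ],
)

```text
time: 6.12
position: [0.4477, 0.0495, 0.2318]
tool_rot: [-0.042, 3.14, 0.0]
ft_force: [0.6, 0.9, 0.7]
grip_width: 0.006
```

```bash
python3 - <<'E'
import ov
from ov import *
from mv import *
from bench import get_image
p=[.5926,.056,.027,0]
s=ctrl.get_state();print(s['time'],s['position'],s['joint_positions'],s['ft_force'])
im=get_image('top')[:,:,::-1].copy(); overlay('top',im,p,0,(225,135,345,250),'pics/ot5.png')
im=get_image('scene')[:,:,::-1].copy(); overlay('scene',im,p,0,(160,130,310,250),'pics/os5.png')
c=camera_info('wrist'); im=get_image('wrist')[:,:,::-1].copy()
ov.camera_info=lambda n:c
overlay('wrist',im,p,0,(0,0,512,384),'pics/ow5.png',1.5)
for P in([.447,.052,.15],[.447,.052,.10],[.447,.052,.062]): rel(P,goal())
E
```

```text
6.125 [0.44769182 0.04948481 0.23181345] [-0.69811441 -0.14692596  0.48392092  1.91969671  0.06990374  1.35147358
  1.36406134] [0.55497657 0.89732585 0.72527987]
t [0.0005 0.0027 0.0815] r [-0.001  0.    -0.   ] n 1.3041241015568148
t [0.0005 0.0027 0.1315] r [-0.001  0.    -0.   ] n 2.1038511025802347
t [0.0005 0.0028 0.1695] r [-0.001  0.    -0.   ] n 2.711751334820131
```

View pics/ot5.png

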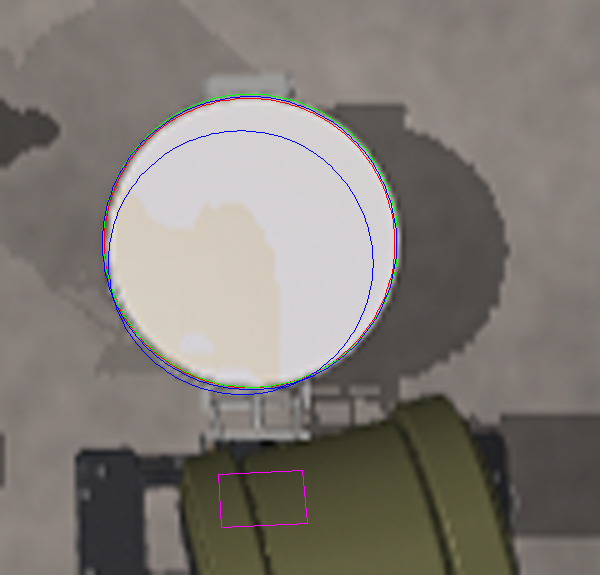

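View pics/os5.png

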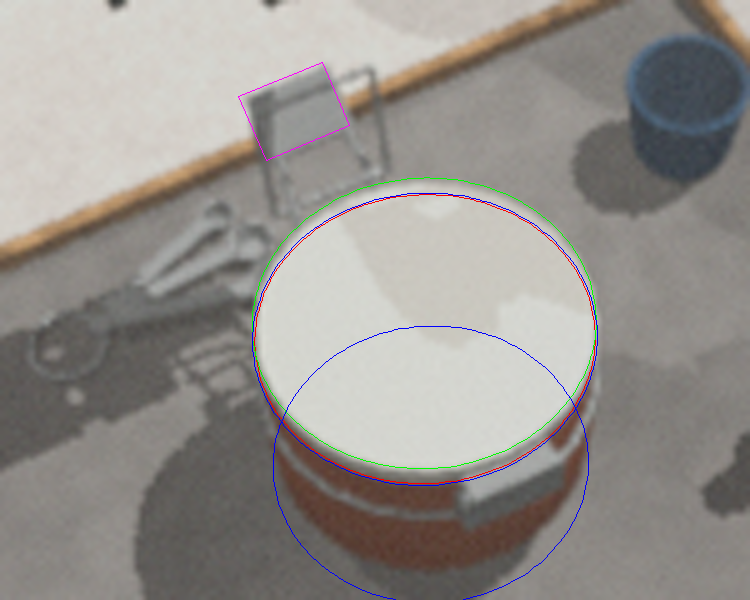

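View pics/ow5.png

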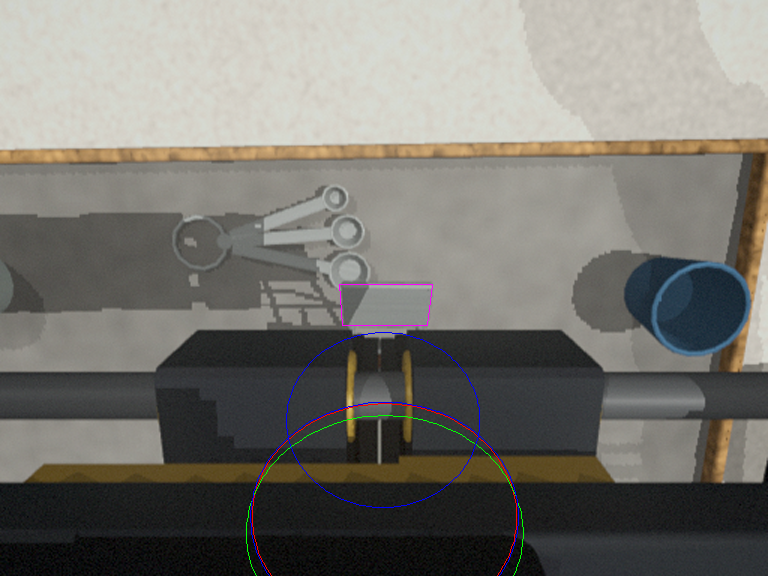

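Request:
carry_out(
  commands=[
    {"tx": -0.002, "ty": 0.002, "tz": 0.03, "rx": 0, "ry": 0, "rz": 0, "jaw": 0},
    {"tx": -0.002, "ty": 0.002, "tz": 0.06, "rx": 0, "ry": 0, "rz": 0, "jaw": 0},
    {"tx": -0.002, "ty": 0.002, "tz": 0.075, "rx": 0, "ry": 0, "rz": 0, "jaw": 0},
    {"tx": -0.002, "ty": 0.002, "tz": 0.085, "rx": 0, "ry": 0, "rz": 0, "jaw": 0},
    {"tx": -0.002, "ty": 0.002, "tz": 0.095, "rx": 0, "ry": 0, "rz": 0, "jaw": 0},
    {"tx": -0.002, "ty": 0.002, "tz": 0.105, "rx": 0, "ry": 0, "rz": 0, "jaw": 0},
    {"tx": -0.002, "ty": 0.002, "tz": 0.105, "rx": 0, "ry": 0, "rz": 0, "jaw": 0},
  ],
)

```text
time: 7.15
position: [0.4487, 0.0515, 0.1261]
tool_rot: [0.043, -3.141, 0.0]
ft_force: [0.7, 0.0, 0.3]
grip_width: 0.005
```

```bash
python3 - <<'E'
from mv import *
from bench import get_image
import cv2
s=ctrl.get_state();print(s['time'],s['position'],s['joint_positions'],s['ft_force'])
im=get_image('scene')[:,:,::-1][100:270,140:340]; cv2.imwrite('pics/s6.png',cv2.resize(im,None,fx=3.5,fy=3.5,interpolation=cv2.INTER_CUBIC))
im=get_image('wrist')[:,:,::-1]; cv2.imwrite('pics/w6.png',im)
for P in([.45,.052,.10],[.45,.052,.06]): rel(P,goal())
E
```

```text
7.15 [0.44866465 0.05146834 0.12607913] [-0.6920666  -0.0479681   0.51101313  2.05967124  0.02620381  1.12431461
  1.40517739] [0.67355938 0.0088817  0.27137458]
t [-0.001   0.0005  0.0268] r [0. 0. 0.] n 0.4287416724143441
t [-0.0009  0.0004  0.0668] r [0. 0. 0.] n 1.0685353314933879
```

View pics/s6.png

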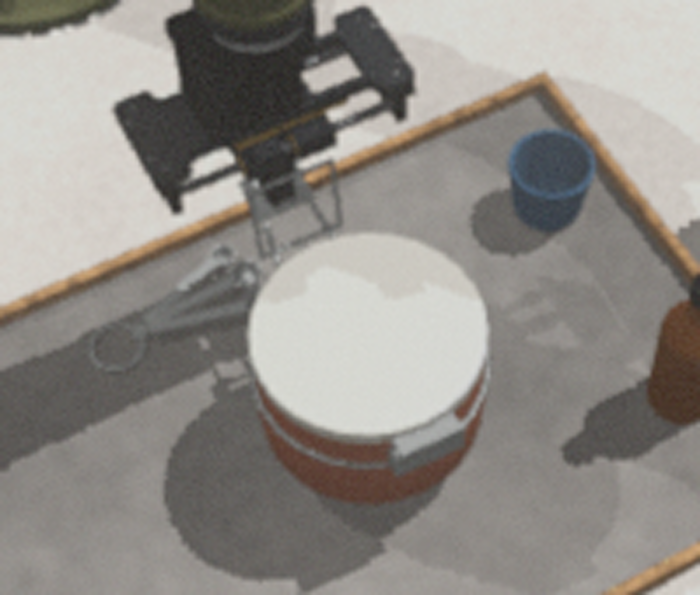

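View pics/w6.png

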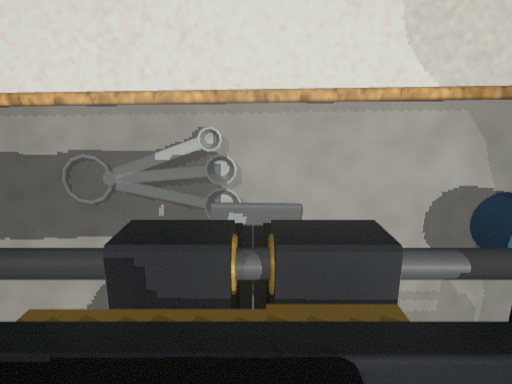

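Request:
carry_out(
  commands=[
    {"tx": -0.001, "ty": 0, "tz": 0.01, "rx": 0, "ry": 0, "rz": 0, "jaw": 0},
    {"tx": -0.001, "ty": 0, "tz": 0.02, "rx": 0, "ry": 0, "rz": 0, "jaw": 0},
    {"tx": -0.001, "ty": 0, "tz": 0.03, "rx": 0, "ry": 0, "rz": 0, "jaw": 0},
    {"tx": -0.001, "ty": 0, "tz": 0.04, "rx": 0, "ry": 0, "rz": 0, "jaw": 0},
    {"tx": -0.001, "ty": 0, "tz": 0.05, "rx": 0, "ry": 0, "rz": 0, "jaw": 0},
    {"tx": -0.001, "ty": 0, "tz": 0.06, "rx": 0, "ry": 0, "rz": 0, "jaw": 0},
    {"tx": -0.001, "ty": 0, "tz": 0.066, "rx": 0, "ry": 0, "rz": 0, "jaw": 0},
    {"tx": -0.001, "ty": 0, "tz": 0.066, "rx": 0, "ry": 0, "rz": 0, "jaw": 0},
  ],
)

```text
time: 8.25
position: [0.4492, 0.0513, 0.0598]
tool_rot: [0.043, -3.14, 0.001]
ft_force: [-0.5, -0.4, -0.6]
grip_width: 0.004
```

```bash
python3 - <<'E'
from mv import *
from bench import get_image
import cv2
s=ctrl.get_state();print(s['time'],s['position'],s['joint_positions'],s['ft_force'])
im=get_image('scene')[:,:,::-1][100:270,140:340]; cv2.imwrite('pics/s7.png',cv2.resize(im,None,fx=3.5,fy=3.5,interpolation=cv2.INTER_CUBIC))
E
```

```text
8.25 [0.44918584 0.05133195 0.05976646] [-0.68227721  0.04988129  0.52441165  2.12501455 -0.02959527  0.97511638
  1.45622761] [-0.46853139 -0.44260503 -0.55323959]
```

View pics/s7.png

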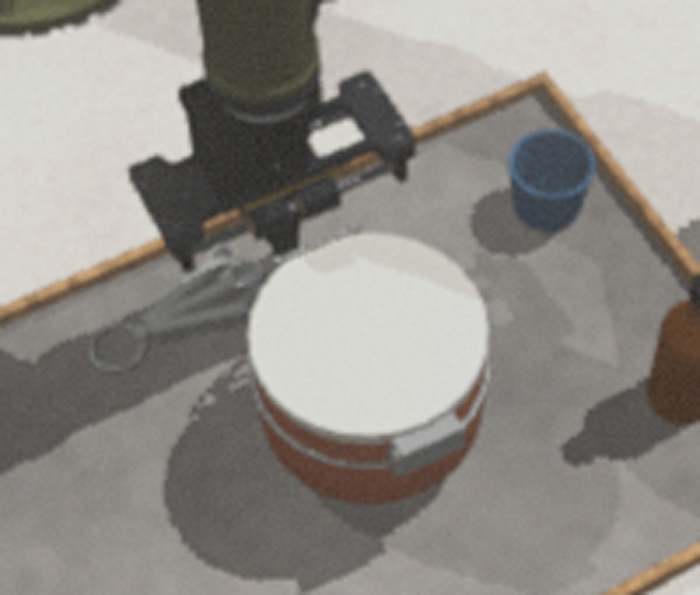

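Request:
carry_out(
  commands=[
    {"tx": 0.0, "ty": 0, "tz": -0.02, "rx": 0, "ry": 0, "rz": 0, "jaw": 0},
    {"tx": 0.0, "ty": 0, "tz": -0.06, "rx": 0, "ry": 0, "rz": 0, "jaw": 0},
    {"tx": 0.0, "ty": 0, "tz": -0.11, "rx": 0, "ry": 0, "rz": 0, "jaw": 0},
    {"tx": 0.0, "ty": 0, "tz": -0.17, "rx": 0, "ry": 0, "rz": 0, "jaw": 0},
    {"tx": 0.0, "ty": 0, "tz": -0.23, "rx": 0, "ry": 0, "rz": 0, "jaw": 0},
    {"tx": 0.0, "ty": 0.06, "tz": -0.23, "rx": 0, "ry": 0, "rz": 0, "jaw": 0},
    {"tx": 0.0, "ty": 0.12, "tz": -0.23, "rx": 0, "ry": 0, "rz": 0, "jaw": 0},
    {"tx": 0.0, "ty": 0.18, "tz": -0.23, "rx": 0, "ry": 0, "rz": 0, "jaw": 0},
    {"tx": 0.0, "ty": 0.24, "tz": -0.23, "rx": 0, "ry": 0, "rz": 0, "jaw": 0},
    {"tx": 0.0, "ty": 0.24, "tz": -0.23, "rx": 0, "ry": 0, "rz": 0, "jaw": 0},
  ],
)

```text
time: 9.55
position: [0.4411, 0.297, 0.2898]
tool_rot: [0.057, -3.14, -0.001]
ft_force: [-0.5, 0.3, -0.3]
grip_width: 0.001
```

```bash
python3 - <<'E'
from ov import *
from bench import get_image,ctrl
p=[.5926,.056,.027,0]
s=ctrl.get_state();print(s['time'],s['position'],s['ft_force'])
im=get_image('top')[:,:,::-1].copy(); cv2.imwrite('pics/top8.png',im);overlay('top',im,p,1.745,(225,135,345,250),'pics/ot8.png')
im=get_image('scene')[:,:,::-1].copy(); cv2.imwrite('pics/scene8.png',im); overlay('scene',im,p,1.745,(160,130,310,250),'pics/os8.png')
E
```

```text
9.55 [0.44108518 0.29701662 0.28983623] [-0.47106308  0.29150758 -0.3188279 ]
```

View pics/ot8.png

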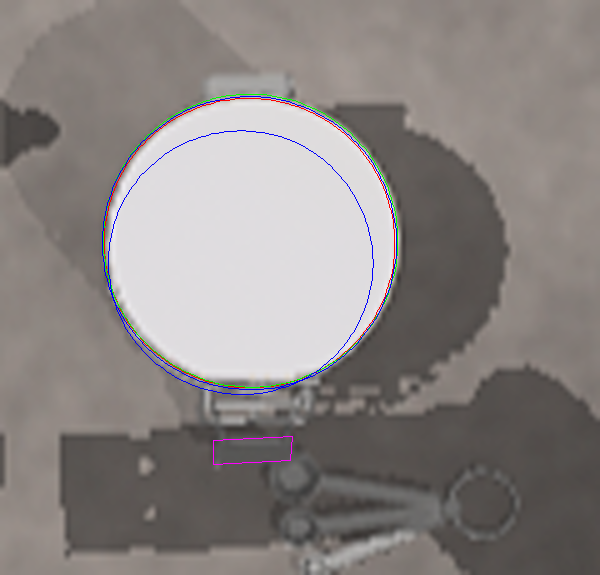

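View pics/os8.png

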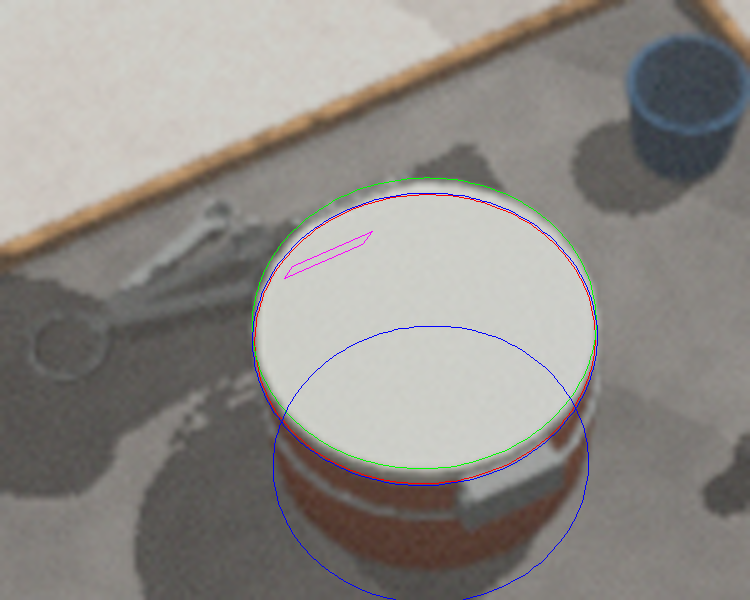

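View pics/top8.png

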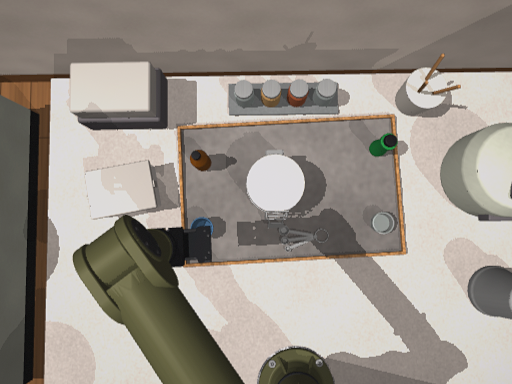

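```bash
python3 - <<'E'
import cv2,numpy as np
from bench import ctrl
a=cv2.imread('pics/top8.png')[205:250,255:320].astype(float)
v=np.clip((a-30)*2.2,0,255).astype(np.uint8); cv2.imwrite('pics/t8e.png',cv2.resize(v,None,fx=11,fy=11,interpolation=cv2.INTER_CUBIC))
E
```

```text
(no output)
```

View pics/t8e.png

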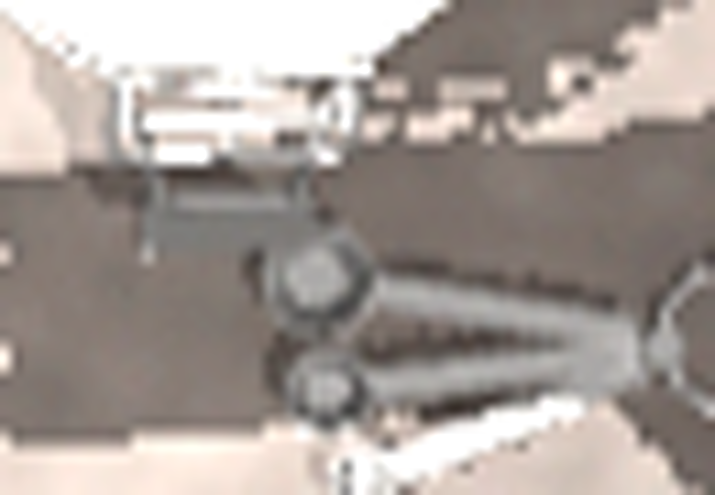

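The enhanced crop shows the pad folded down against the crock's front, at crop (150–310, 190–250). That matches the latched overlay. The spoon ring is still at (483, 503), as in the first picture. I'm handing in the job.

```bash
python3 -c "
from bench import ctrl
print(ctrl.get_state()['time']); print(ctrl.close_job())"
```

```text
9.65
the job is handed in; nothing more can be done
None
```

The lid is fully shut and the latch lever has snapped over against the crock's front. I handed the job in at 9.65 s, with the arm clear of everything.

- **Lid:** I pushed it down with the closed fingertips. They stopped at z = 0.144 m, the height of a shut lid, and I pressed up to about 17 N there.
- **Lever:** I pressed the pad down past its centre. The force fell to about zero with the fingertip at z = 0.060 m, and the lever stayed down after I withdrew.
- **Last checks:** In the top and scene pictures the lid outline matches a shut lid on a crock that has not moved. In the top picture, brightened because the pad lay in shadow, the pad is where a latched lever should be. The spoons have not moved, and nothing else looks disturbed.
- **Limits of the checks:** The scene camera could not confirm the latch because the lid hides the lever from it. The crock's base outline did not match my straight-sided model in the scene picture from the first look. I put that down to the crock tapering towards its base.

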